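Taper fit check: seat the tool arbor, then drift it free

ROBOT

A 7-joint arm with a two-finger parallel gripper is mounted at the origin on the work surface. World frame = base frame: x ahead of the robot, y to its left, z up, the work surface at z = 0. Lengths are in m, angles in rad, forces in N, time in s.
With the tool pointing down it reaches from about 0.425 to 0.875 m from the base axis. Payload 8.4 kg.
Tool frame: the origin (TCP) lies at the centre of the arm's flange, where the gripper is bolted on; the fingertips stand 173 mm ahead of it and the grasp point (between the pads) lies 155 mm ahead of it (tcp_to_tips is the z of the fingertips in the tool frame, in m); z points along the fingers, y is the direction in which the jaws open and shut (so a half turn about z gives the same grasp; the last joint's range is limited). The gripper opens to 85 mm and grips with 20 to 120 N. Pads are 22 mm wide; open, the fingers measure 114 mm over their backs; the gripper's body (76 mm by 85 mm) begins 54 mm behind the grasp point. The pads swing forward as they close: fully open they stand 13 mm farther back than shut.
Start: joints at [1.245, 0.333, 0.04, 1.465, -0.013, 1.343, -0.059], TCP at [0.146, -0.633, 0.405] pointing down, gripper open.
Joint ranges: [-2.58, 2.58], [-0.38, 2.09], [-1.3, 1.39], [0.25, 2.4], [-1.5, 4.64], [0.08, 2.09], [-2.65, 2.65]. Speed limits (rad/s): [2.22, 2.22, 2.79, 2.79, 3.14, 3.14, 3.14].

INTERFACE

Orientations are given as a unit quaternion [x, y, z, w].
In Python, from workcell import sense, camera, sign_off, tcp_to_tips gives the robot as it stands. The module is installed in compiled form; this text tells all that it offers.
- The arm moves only by the tool play_rows, never from a script. Its argument "targets" is a list of rows, each a list of 5 numbers: the opening, from 0 (shut) to 1 (fully open), then the shift along the tool's x, y, z in cm, then the turn about the tool's z in degrees. A call has 1 to 5 rows; each row is the pose to reach, as a shift and turn from the pose measured when the call began, along the tool's axes at that moment; what a row does not reach only later rows make up. A row lasts 1/8 s, in which the tool goes at most 62.5 mm and 10.7 degrees, less where a joint would pass 70% of its speed; a pose out of reach is approached as far as the arm can. A call with a gripper value outside its range is refused whole. The fingers move at their own pace and stop on an object; "grip_force" is the grip in N (left out, the last holds). Time passes only in rows, so rows that repeat a pose let the fingers close. It gives the time, the measured TCP pose, the force and the opening at its end, in the units of the state.
- sense(): the state, without advancing time (a new reading comes with each control period).
- camera(name): name is "side" or "top"; returns a dict with "image" (420x560x3 uint8, blue, green, red), "fx", "fy", "cx", "cy" (pixels), "origin" and "orientation" of the camera in the world. Camera axes: x right, y down, z forward; pixel columns grow to the right and rows downward; lengths in m; the calibration is good to about 2 mm. A picture is of the moment at which its call begins. There is no depth.
- sign_off(): hands the job in, once; it reports no verdict.
The state is a dict: "clock": time; "joint_pos": joint angles; "qd": joint speeds; "tau": joint torques, N m; "tcp_pos": TCP position; "orientation": TCP orientation; "force": force on the tool from outside, world axes, zero at the start; "torque": the same for the moment, N m; "grip_width": finger opening in m.
Only numpy, scipy, OpenCV 4.12 (cv2) and the standard library are available. Lean on these libraries where they do the work, as an engineer would, in place of code of your own. Each camera call takes 0.05 s, during which the arm holds its last target. There are 200 camera calls.

TASK

Try the taper-shank arbor in the bench's setting block: take it from its wooden stand, push it gently into the bore with a twist until its tang finds the pocket and its collar is fully home on the block, and let go of it. Then take the drift key and drive its blade through the block's cross slot under the tang, without touching the arbor, until the arbor has come up by at least 6 mm. Leave the key in the slot with the arbor standing loose on it, never force anything, and leave the other things on the bench alone.

Things in the scene. Friction and masses are not known exactly. Their poses are not given: they have to be found in the camera images.
- block: Fixed grey steel setting block. Base plate 110 x 90 x 12 mm (long side along its x), on it a 60 x 60 mm column, 125 mm high overall. Origin: centre of the underside, z up. A tapered vertical bore opens in the middle of its top; a cross slot runs through the column along the block's own y. Its contacts may add up to 100 N with arbor or key.
- bore_mouth (a point): Centre of the bore's 29 mm mouth on the block's top face, 125 mm above its underside; axes as the block's. Over the last 6 mm or so the taper grips: 10 to 15 N of push, less while twisting, brings the arbor home, and it then stays put until the key lifts it.
- slot_floor (a point): Centre of the cross slot's flat floor, on the bore's axis, 36 mm above the block's underside; axes as the block's. The slot is 12 mm wide (x), 34 mm high, open at y = -30 and +30 mm; the key can go in from either side.
- arbor: Loose steel arbor, 0.38 kg, 117 mm tall, upright in the stand. Origin: centre of the tang's lower end; z up. Flat tang 15 mm (x) by 6 mm (y), z = 0 to 26 mm; taper, radius 9 mm at z = 26 to 13.5 mm at z = 71; collar of radius 20 mm, z = 71 to 79; rectangular head 34 mm (x) by 22 mm (y), z = 79 to 117, to be held across its 22 mm.
- stand: Fixed wooden stand, 90 x 90 mm and 80 mm high, origin at the centre of the underside, with a loose round hole in which the arbor stands hanging by its collar.
- key: Loose drift key, 0.25 kg, lying on its flat underside. Origin: centre of the underside of its black plastic grip (44 mm along x, 26 mm along y, 40 mm high); x points to the blade's tip. Blade 8 mm thick (y), underside at z = 0, top level at z = 28 mm up to x = 77 mm, then sloping straight down to z = 8 mm at the tip, x = 157 mm. Steel blade; balances at x = 64 mm.
- key_tip (a point): Tip of the key's blade at its underside, 157 mm ahead of the key's origin; axes as the key's. With the underside on the slot's floor, the blade meets a seated tang when the tip is some 35 to 40 mm past the bore's axis and then raises it 1 mm for every 4 mm of travel, 10 mm at most; driving takes some 10 to 20 N.
- wrench: Loose open-ended wrench, 190 mm, bystander; origin on its underside.
- bush: Loose steel bush, 38 mm wide, 24 mm high, bystander; origin at the centre of its underside.
- bracket: Loose small angle bracket, 70 x 40 x 30 mm, bystander; origin on its underside.
- cover: Loose white connector cover, 85 x 35 x 28 mm, bystander; origin on its underside.
- can: Loose red can, 52 mm wide and 140 mm tall, bystander; origin at the centre of its underside.
- nut: Loose flanged nut, 28 mm wide, 22 mm high, bystander; origin at the centre of its underside.
- pocket (a point): Centre of the top of a fixed disc inside the bore, z = 70 to 78 mm in the block, with an 18.5 x 9.2 mm pocket for the tang. Axes as the block's: the pocket's own angle is unknown, its long side within 1.1 rad either way of block y. A tang that does not match stops on it, 24 mm short of home; turned under a light push (5 N) it drops in within 0.12 rad of the right angle, with little play to twist further.
- arbor_collar (a point): Centre of the underside of the arbor's collar, 71 mm above the arbor's origin; axes as the arbor's. Fully home, the collar lies on the block's top and this point on the bore's mouth; the tang's end is then 54 mm above the block's underside, 18 mm above the slot's floor.
Not all that is in view belongs to the job. Leave any turquoise or yellow look-alike of the arbor alone.

How it is judged:
On the way, in this order (a step that is already met when the one before it is completed fails the run):
1. the arbor is fully home in the block (within 2 mm), upright, and let go (z of arbor in the frame of block below 0.056 m and horizontal distance between arbor and bore_mouth below 0.004 m and angle between arbor's own z axis and vertical below 0.08 rad and contact force between arbor and the fingers below 0.1 N), for 0.2 s.
2. the key's blade is in the slot under the arbor, which is still home (z of arbor in the frame of block below 0.0565 m and horizontal distance between key_tip and slot_floor below 0.035 m and x of key_tip in the frame of slot_floor between -0.006 and 0.006 m and z of key_tip in the frame of slot_floor between -0.003 and 0.026 m), for 0.05 s.
3. the key, not the hand, lifts the arbor by 2 mm and more (z of arbor in the frame of block above 0.0575 m and contact force between key and arbor above 0.5 N and contact force between arbor and the fingers below 0.1 N), for 0.05 s.
At the end, for the whole second after the job is handed in: The arbor stands in the bore raised 5 to 14 mm from home, within 8 mm of the axis and 0.2 rad of upright, resting on the key's blade; the key lies in the slot with its tip at least 40 mm past the bore's axis, its underside within 12 mm above the slot's floor at the tip; both at rest and let go (z of arbor in the frame of block between 0.059 and 0.068 m and horizontal distance between arbor and bore_mouth below 0.008 m and angle between arbor's own z axis and vertical below 0.2 rad and contact force between key and arbor above 0.3 N and x of key_tip in the frame of slot_floor between -0.012 and 0.012 m and z of key_tip in the frame of slot_floor between -0.006 and 0.012 m and horizontal distance between key_tip and slot_floor above 0.04 m and linear speed of each of arbor, key below 0.01 m/s); the robot touches nothing.
It fails at once if the arbor is forced: contact forces between it and the block add up to more than 100 N while it is being seated (contact force between arbor and block above 100 N and horizontal distance between key_tip and slot_floor above 0.08 m and height (world z) of key below 0.01 m).
It fails at once if the key is forced: contact forces between it and the block add up to more than 100 N (contact force between key and block above 100 N).
It fails at once if the arbor is tipped over (angle between arbor's own z axis and vertical above 0.6 rad).
It fails at once if a bystander is pushed more than 30 mm (distance of any of wrench, bush, bracket, cover, can, nut from where it was at the start of the episode above 0.03 m).
It also fails if it takes over 72 s, if anything falls off the work surface, if the arm or the gripper's body presses on something with over 40 N, if the wrist force passes 120 N, or if a joint passes its speed limit or range.

## Working session

There is one attempt and no reset: what is moved stays moved. The work goes in short steps, Python scripts to look and compute and a tool call to move; the robot and the scene stay as the last step left them, time stands still between calls to the robot, and variables do not carry over. Pictures are saved under pics/ and viewed, about 8 in all and at most 12, crops included, and the job is handed in when it is done.

Besides the shell and the picture viewer there is one more tool, called after "Emit:" by a JSON object that holds its "fn" and its "kwargs", one argument or row to a line. play_rows: Moves the arm, as the interface text tells. Its arguments: {"type":"object","properties":{"targets":{"type":"array","items":{"type":"array","items":{"type":"number"}}},"grip_force":{"type":"number"}},"required":["targets"]}

```bash
mkdir -p pics
python3 - <<'E'
from workcell import sense,camera,tcp_to_tips
import cv2,numpy as np,pickle
print(tcp_to_tips);print(sense())
d={}
for n in("top","side"):
    c=camera(n);d[n]=c;cv2.imwrite(f"pics/{n}0.png",c["image"]);print(n,{k:v for k,v in c.items() if k!="image"})
pickle.dump(d,open("c0.pkl","wb"))
E
```

```text
0.1734
{'clock': 0.0, 'joint_pos': array([ 1.24480462,  0.3339    ,  0.03988032,  1.46627023, -0.01335961,
        1.34328463, -0.05850472]), 'qd': array([-0.00074117,  0.001227  , -0.00044958,  0.00144684, -0.00010984,
       -0.00102817, -0.00123625]), 'tau': array([-3.69839199e-04, -6.58548975e+01,  1.36490978e+00, -4.05556619e+01,
        1.66646589e-02,  1.23015919e-02, -6.85488385e-05]), 'tcp_pos': array([ 0.14609497, -0.63319093,  0.4038287 ]), 'orientation': array([ 9.93578332e-01,  1.13143537e-01, -1.64281912e-04, -7.81457864e-04]), 'force': array([-0.31622484,  0.32619354, -0.53490093]), 'torque': array([ 0.0518439 , -0.04088848, -0.04306711]), 'grip_width': 0.0854501237890425}
top {'fx': 386.0512794101339, 'fy': 386.0512794101339, 'cx': 278.9089252514151, 'cy': 211.84495862664485, 'origin': array([ 0.48867897, -0.00616115,  0.89747598]), 'orientation': array([ 0.71551731, -0.69763133,  0.01396284, -0.0339196 ])}
side {'fx': 388.2069332667747, 'fy': 388.2069332667747, 'cx': 278.62172627099153, 'cy': 211.1563553677451, 'origin': array([0.20741821, 0.5173371 , 0.53719281]), 'orientation': array([-0.28086633,  0.84320476, -0.43693476,  0.13859238])}
```

View pics/top0.png

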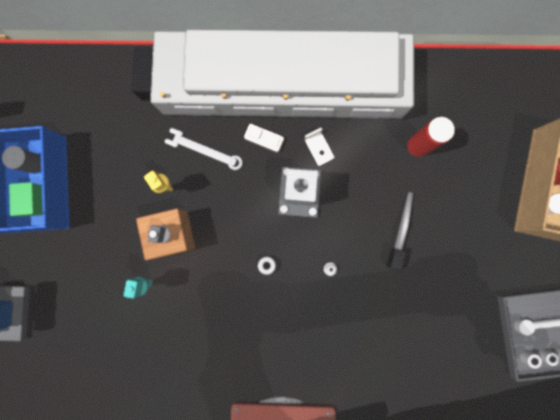

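View pics/side0.png

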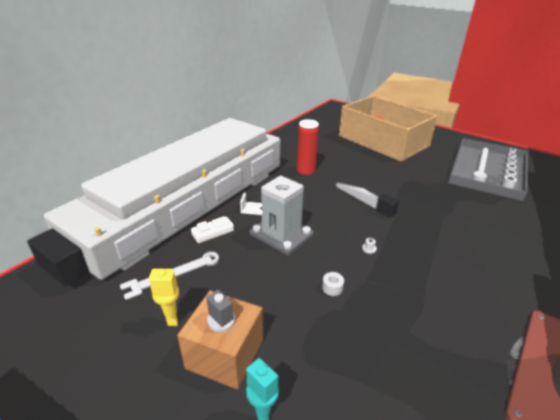

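```bash
cat > h.py <<'E'
import numpy as np,cv2,pickle
from scipy.spatial.transform import Rotation as R
def ray(c,u,v):
    d=R.from_quat(c["orientation"]).apply([(u-c["cx"])/c["fx"],(v-c["cy"])/c["fy"],1.]);return c["origin"],d
def onz(c,u,v,z):
    o,d=ray(c,u,v);return (o+d*(z-o[2])/d[2])
def proj(c,p):
    q=R.from_quat(c["orientation"]).inv().apply(np.atleast_2d(p)-c["origin"])
    return np.c_[c["fx"]*q[:,0]/q[:,2]+c["cx"],c["fy"]*q[:,1]/q[:,2]+c["cy"]]
def tri(a,ua,b,ub):
    (o1,d1),(o2,d2)=ray(a,*ua),ray(b,*ub)
    s=np.linalg.lstsq(np.c_[d1,-d2],o2-o1,rcond=None)[0]
    return (o1+s[0]*d1+o2+s[1]*d2)/2,np.linalg.norm(o1+s[0]*d1-o2-s[1]*d2)
def crop(im,u,v,w,h,s): return cv2.resize(im[v:v+h,u:u+w],None,fx=s,fy=s,interpolation=cv2.INTER_CUBIC)
E
python3 - <<'E'
from h import *
d=pickle.load(open("c0.pkl","rb"));t,s=d["top"]["image"],d["side"]["image"]
A=np.hstack([crop(t,125,195,80,80,5),crop(t,260,150,80,80,5)])
B=np.hstack([crop(t,370,185,80,40*2,2.5),crop(s,190,280,80,80,2.5),crop(s,245,170,80,80,2.5),crop(s,325,150,80,80,2.5)])
M=np.vstack([A,B]);M=np.clip(M.astype(float)*1.6+15,0,255).astype(np.uint8)
cv2.imwrite("pics/m1.png",M);print(M.shape)
# key in top: brighter-than-table blob
E
```

```text
(600, 800, 3)
```

View pics/m1.png

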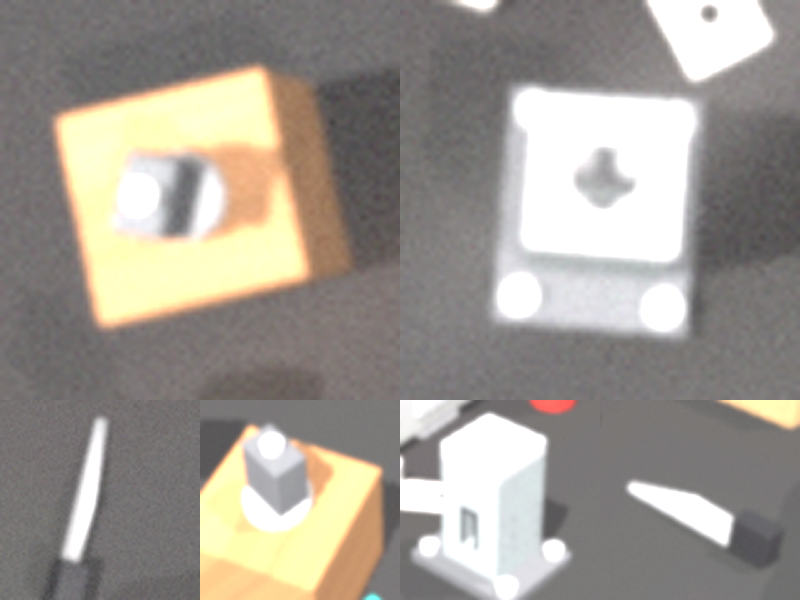

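Run:
```python
from h import *
d=pickle.load(open("c0.pkl","rb"));T,S=d["top"],d["side"];t,s=T["image"],S["image"]
f=lambda x,y,u,v,k:((x+.5)/k-.5+u,(y+.5)/k-.5+v)
st=np.array([onz(T,*f(x,y,125,195,5),.08)[:2] for x,y in[(55,118),(265,68),(310,275),(103,328)]])
print("stand",st.mean(0),np.degrees(np.arctan2(*(st[0]-st[3])[::-1])),np.degrees(np.arctan2(*(st[1]-st[2])[::-1])),np.linalg.norm(st-np.roll(st,1,0),axis=1))
b=[onz(T,*f(x-400,y,260,150,5),.018)[:2] for x,y in[(519,295),(663,307)]];e=b[0]-b[1];print("bolts",b,"block y dir deg",np.degrees(np.arctan2(e[1],e[0]))-90,np.linalg.norm(e))
g=t.max(2)
m=((g>135)&(np.indices(g.shape)[0]<205)).astype(np.uint8)
n,l,stt,_=cv2.connectedComponentsWithStats(m);
i=l[180,290];print("blk comp",i,stt[i]);cs,_=cv2.findContours((l==i).astype(np.uint8),0,2);r=cv2.minAreaRect(cs[0]);print(r,onz(T,*r[0],.125))
w=g[170:200,285:318].astype(float)
print(t[176:196,291:312].max(2))
# key
m=((g>90)).astype(np.uint8);n,l,stt,cc=cv2.connectedComponentsWithStats(m)
i=l[215,404];print("key",i,stt[i]);P=np.argwhere(l==i)[:,::-1]
for v in range(stt[i][1],stt[i][1]+stt[i][3],4):print(v,P[P[:,1]==v][:,0].min(),P[P[:,1]==v][:,0].max())
def enh(c,lo,hi):return np.clip((c.astype(float)-lo)*255/(hi-lo),0,255).astype(np.uint8)
M=np.vstack([np.hstack([enh(crop(t,288,172,26,26,11.5),50,220),enh(crop(t,143,220,30,30,10),40,255)][:2] if 0 else [enh(cv2.resize(t[172:200,287:315],(300,300),interpolation=2),40,220),enh(cv2.resize(t[220:250,143:173],(300,300),interpolation=2),30,255)]),
 np.hstack([enh(cv2.resize(t[190:270,370:450],(300,300),interpolation=2),0,90),enh(cv2.resize(s[160:230,330:400],(300,300),interpolation=2),0,110)])])
cv2.imwrite("pics/m2.png",M)
```

```text
stand [0.4904515  0.26743712] 15.871903423454134 14.79748962112848 [0.09228752 0.09276909 0.09062603 0.09105286]
bolts [array([0.55571369, 0.0093966 ]), array([ 0.55181451, -0.05636946])] block y dir deg -3.3930172890259627 0.06588155423785567
blk comp 342 [283 168  36  34 986]
((299.6814270019531, 184.77880859375), (35.38811111450195, 32.32823181152344), 3.8140745162963867) [ 0.59642536 -0.0240395   0.125     ]
[[238 238 238 239 238 238 236 236 235 234 234 234 235 235 236 237 236 237
  236 236 236]
 [239 239 239 238 238 235 233 227 225 223 222 225 228 233 235 236 237 237
  236 237 236]
 [237 238 237 237 234 228 219 203 194 187 187 194 205 215 227 233 237 237
  238 238 238]
 [237 237 236 233 224 210 187 163 147 137 140 150 163 190 212 225 233 236
  238 238 238]
 [236 235 232 225 205 184 165 144 124 109 109 125 147 178 201 213 226 233
  235 237 237]
 [236 233 225 212 184 164 153 136 119 103  99 116 148 182 197 209 220 231
  236 236 237]
 [236 232 220 191 165 153 143 132 113  99  96 115 149 179 193 205 213 225
  232 236 236]
 [236 232 214 172 148 138 132 121 106  96  98 109 139 165 184
[... 605 characters left out ...]
12 127 151 176 199 217 228 236
  238 238 239]
 [235 236 235 234 227 214 186 161 141 131 134 154 179 202 220 228 236 238
  239 239 239]
 [235 234 234 235 233 227 220 207 194 184 183 197 213 224 230 235 238 239
  239 239 239]
 [235 234 235 235 235 233 233 229 225 221 221 225 230 233 235 237 239 238
  238 239 239]
 [234 235 236 235 235 236 235 235 234 233 234 235 236 237 237 238 238 238
  239 239 239]
 [235 235 236 236 236 236 236 237 237 236 237 236 237 238 238 238 238 239
  238 239 239]]
key 10 [395 192  18  58 454]
192 409 411
196 407 412
200 406 411
204 405 411
208 404 410
212 403 410
216 402 409
220 401 409
224 400 408
228 399 407
232 398 406
236 397 405
240 396 404
244 395 403
248 396 401
```

View pics/m2.png

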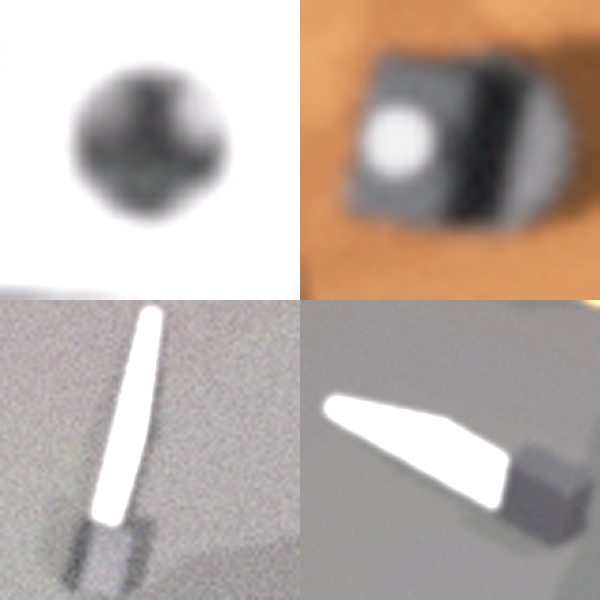

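Run:
```python
from h import *
d=pickle.load(open("c0.pkl","rb"));T,S=d["top"],d["side"]
dg=lambda e:np.degrees(np.arctan2(e[1],e[0]))
print("bore",onz(T,300.5,184.85,.125))
q=[onz(T,143+x/10-.45,220+y/10-.45,.126) for x,y in[(78,52),(172,64),(143,221),(48,208)]]
print("head",np.mean(q,0),dg(q[0]-q[3]),dg(q[1]-q[2]),[np.linalg.norm(q[i]-q[i-1]) for i in range(4)])
print("collar c",onz(T,143+17.2-.45,220+14-.45,.088))
tip=onz(T,409.8,192.0,.006);tipS=onz(S,336.8,184,.004)
sh=onz(T,397.8,248.4,.028);shS=onz(S,330+195/4.286-.4,160+208/4.286-.4,0.0)
print("tip",tip,tipS,"sh",sh,shS,"dir",dg(tip-sh),np.linalg.norm((tip-sh)[:2]),dg(tipS-shS),np.linalg.norm((tipS-shS)[:2]))
g0=[onz(T,370+x/3.75-.4,190+y/3.75-.4,.04) for x,y in[(78,222),(134,222),(124,295),(78,295)]];print("grip top",np.mean(g0,0),g0)
gS=[onz(S,330+x/4.286-.4,160+y/4.286-.4,.04) for x,y in[(230,142),(290,180),(270,196),(210,160)]];print("grip topS",np.mean(gS,0),np.array(gS))
for n,p in dict(wrench=(204,149),bush=(266,265),can=(440,130),nut=(330,269),bracket=(319,147),cover=(263,137),yel=(157,182),tur=(135,288)).items():print(n,onz(T,*p,.14 if n=="can" else .02).round(3))
```

```text
bore [ 0.59631802 -0.02568822  0.125     ]
head [0.49156458 0.26764455 0.126     ] -8.21622224420744 -7.87800776814121 [np.float64(0.03184746580385875), np.float64(0.019339477053525324), np.float64(0.031984608153842464), np.float64(0.019522728737970053)]
collar c [0.49123553 0.26793094 0.088     ]
tip [ 0.60196821 -0.28033513  0.006     ] [ 0.59974302 -0.28124484  0.004     ] sh [ 0.47230962 -0.24753767  0.028     ] [ 0.47309944 -0.24575007  0.        ] dir -14.195344646834595 0.13374237528445948 -15.656749872173458 0.1315236694857402
grip top [ 0.45042283 -0.24301864  0.04      ] [array([ 0.47122627, -0.2281    ,  0.04      ]), array([ 0.47210359, -0.26059537,  0.04      ]), array([ 0.42955805, -0.2549932 ,  0.04      ]), array([ 0.42880342, -0.22838597,  0.04      ])]
grip topS [ 0.44561231 -0.24111947  0.04      ] [[ 0.46549889 -0.26012606  0.04      ]
 [ 0.42394684 -0.24447881  0.04      ]
 [ 0.4264136  -0.22350454  0.04      ]
 [ 0.46658992 -0.23636846  0.04      ]]
wrench [0.69  0.197 0.02 ]
bush [0.427 0.045 0.02 ]
can [ 0.709 -0.298  0.14 ]
nut [ 0.422 -0.099  0.02 ]
bracket [ 0.7   -0.069  0.02 ]
cover [0.72  0.061 0.02 ]
yel [0.61  0.303 0.02 ]
tur [0.367 0.342 0.02 ]
```

```bash
cat > go.py <<'E'
import sys,numpy as np
from workcell import sense
from scipy.spatial.transform import Rotation as R
# go.py x y z yaw [x y z yaw ...] : shifts(cm)/turn from the measured pose, chained
s=sense();p=s["tcp_pos"];r=R.from_quat(s["orientation"])
print("t",s["clock"],"p",p.round(4),"psi",np.degrees(np.arctan2(*r.as_matrix()[[1,0],0])).round(2),"tilt",r.as_matrix()[:,2].round(4),"j",s["joint_pos"].round(2),"f",s["force"].round(1),s["torque"].round(2),"w",s["grip_width"].round(4))
a=np.array(sys.argv[1:],float).reshape(-1,4)
for x,y,z,w in a:
    d=r.inv().apply(np.array([x,y,z])-p)*100
    psi=np.degrees(np.arctan2(*r.as_matrix()[[1,0],0]))
    print("shift",d.round(2),"turn",np.round(-((w-psi+180)%360-180),1))
    p=np.array([x,y,z]);c,q=np.cos(np.radians(w)),np.sin(np.radians(w));r=R.from_matrix(np.array([[c,q,0],[q,-c,0],[0,0,-1]]))
E
python3 go.py .39 -.44 .404 60 .55 -.2 .404 110 .56 .08 .404 155 .4914 .2677 .36 172
```

```text
Traceback (most recent call last):
  File "go.py", line 6, in <module>
    print("t",s["clock"],"p",p.round(4),"psi",np.degrees(np.arctan2(*r.as_matrix()[[1,0],0])).round(2),"tilt",r.as_matrix()[:,2].round(4),"j",s["joint_pos"].round(2),"f",s["force"].round(1),s["torque"].round(2),"w",s["grip_width"].round(4))
                                                                                                                                                                                                                       ^^^^^^^^^^^^^^^^^^^^^
AttributeError: 'float' object has no attribute 'round'
```

```bash
sed -i 's/s\["grip_width"\].round(4)/round(s["grip_width"],4)/' go.py; python3 go.py .39 -.44 .404 60 .55 -.2 .404 110 .56 .08 .404 155 .4914 .2677 .36 172
```

```text
t 0.1 p [ 0.1461 -0.6332  0.4039] psi 12.99 tilt [-4.0e-04  1.4e-03 -1.0e+00] j [ 1.24  0.33  0.04  1.47 -0.01  1.34 -0.06] f [ 1.   0.4 -0.5] [-0.04 -0.02  0.02] w 0.0853
shift [ 2.811e+01 -1.334e+01  1.000e-02] turn -47.0
shift [28.78  1.86  0.  ] turn -50.0
shift [25.97 10.52  0.  ] turn -45.0
shift [14.15 14.11  4.4 ] turn -17.0
```

Emit:
{"fn": "play_rows", "kwargs": {
  "targets": [
    [1, 5.6, -2.7, 0, -9.4],
    [1, 11.2, -5.4, 0, -18.8],
    [1, 16.9, -8.0, 0, -28.2],
    [1, 22.5, -10.7, 0, -37.6],
    [1, 28.1, -13.3, 0, -47]
  ],
  "grip_force": 60
}}

```text
clock: 0.72
tcp_pos: [0.3913, -0.4388, 0.4039]
orientation: [0.865, 0.502, 0.0, -0.001]
force: [1.5, -1.0, -0.2]
grip_width: 0.0853
```

Emit:
{"fn": "play_rows", "kwargs": {
  "targets": [
    [1, 5.8, 0.4, 0, -10],
    [1, 11.6, 0.8, 0, -20],
    [1, 17.3, 1.1, 0, -30],
    [1, 23, 1.5, 0, -40],
    [1, 28.8, 1.9, 0, -50]
  ]
}}

```text
clock: 1.35
tcp_pos: [0.551, -0.1966, 0.404]
orientation: [0.569, 0.822, 0.0, -0.001]
force: [0.6, -0.4, -0.7]
grip_width: 0.0853
```

```bash
python3 go.py .56 .08 .404 155 .4914 .2677 .36 172
```

```text
t 1.35 p [ 0.551  -0.1966  0.404 ] psi 110.6 tilt [-0.001   0.0014 -1.    ] j [ 0.7   0.24 -0.51  1.61  0.12  1.32  0.53] f [ 0.6 -0.4 -0.7] [-0.08 -0.01 -0.04] w 0.0853
shift [25.58 10.57  0.03] turn -44.4
shift [14.15 14.11  4.4 ] turn -17.0
```

Emit:
{"fn": "play_rows", "kwargs": {
  "targets": [
    [1, 5.1, 2.1, 0, -9],
    [1, 10.2, 4.2, 0, -18],
    [1, 15.3, 6.3, 0, -27],
    [1, 20.5, 8.5, 0, -36],
    [1, 25.6, 10.6, 0, -44.4]
  ]
}}

```text
clock: 1.98
tcp_pos: [0.5599, 0.082, 0.4042]
orientation: [0.214, 0.977, 0.0, -0.001]
force: [1.0, -0.0, 0.4]
grip_width: 0.0857
```

Emit:
{"fn": "play_rows", "kwargs": {
  "targets": [
    [1, 4, 4, 1, -5],
    [1, 8, 8, 2, -10],
    [1, 11, 11, 3, -14],
    [1, 14.1, 14.1, 4.4, -17],
    [1, 14.1, 14.1, 4.4, -17]
  ]
}}

```text
clock: 2.6
tcp_pos: [0.4883, 0.2724, 0.3595]
orientation: [0.064, 0.998, 0.001, -0.002]
force: [-0.9, -0.2, 0.0]
grip_width: 0.0857
```

```bash
python3 go.py .4914 .2677 .30 172 .4914 .2677 .264 172
python3 - <<'E'
from workcell import camera
import cv2,numpy as np
c=camera("side");cv2.imwrite("pics/s1.png",cv2.resize(c["image"][170:400,120:340],None,fx=2.5,fy=2.5))
E
```

```text
t 2.6 p [0.4883 0.2724 0.3595] psi 172.67 tilt [-0.0034  0.0019 -1.    ] j [ 0.18  0.3  -0.9   1.71  0.24  1.25  0.66] f [-0.9 -0.2  0. ] [ 0.01 -0.02 -0.08] w 0.0857
shift [-0.39 -0.43  5.95] turn 0.7
shift [0.  0.  3.6] turn -0.0
```

View pics/s1.png

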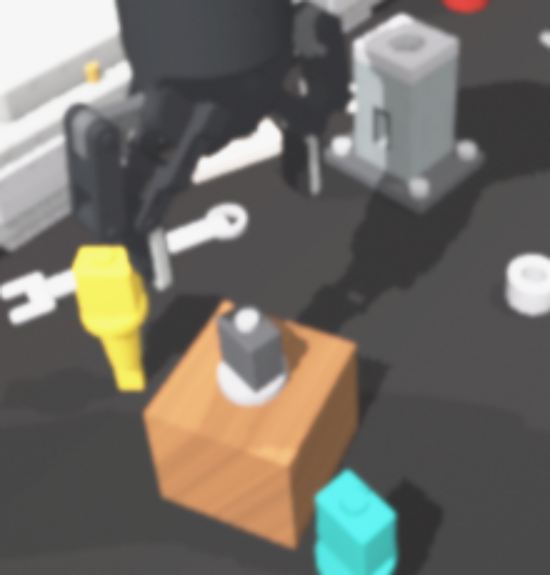

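Emit:
{"fn": "play_rows", "kwargs": {
  "targets": [
    [1, -0.4, -0.4, 3, 0.7],
    [1, -0.4, -0.4, 6, 0.7],
    [1, -0.4, -0.4, 8, 0.7],
    [1, -0.4, -0.4, 9.5, 0.7],
    [1, -0.4, -0.4, 9.5, 0.7]
  ]
}}

```text
clock: 3.28
tcp_pos: [0.4929, 0.2656, 0.2642]
orientation: [0.072, 0.997, 0.0, -0.002]
force: [-0.7, -0.5, -1.1]
grip_width: 0.0852
```

Emit:
{"fn": "play_rows", "kwargs": {
  "targets": [
    [0, 0, 0, 0, 0],
    [0, 0, 0, 0, 0],
    [0, 0, 0, 0, 0],
    [0, 0, 0, 0, 0],
    [0, 0, 0, 0, 0]
  ]
}}

```text
clock: 3.9
tcp_pos: [0.4931, 0.266, 0.2648]
orientation: [0.072, 0.997, 0.0, -0.001]
force: [-0.4, 0.7, 6.0]
grip_width: 0.0215
```

```bash
python3 go.py .4914 .2677 .30 172
```

```text
t 3.9 p [0.4931 0.266  0.2648] psi 171.75 tilt [-0.0028  0.0012 -1.    ] j [ 0.14  0.4  -0.85  1.81  0.33  1.08  0.59] f [-0.4  0.7  6. ] [ 0.    0.07 -0.01] w 0.0215
shift [ 0.2   0.15 -3.52] turn -0.3
```

Emit:
{"fn": "play_rows", "kwargs": {
  "targets": [
    [0, 0, 0, -3, 0],
    [0, 0, 0, -7, 0],
    [0, 0, 0, -11, 0],
    [0, 0, 0, -14, 0],
    [0, 0, 0, -14, 0]
  ]
}}

```text
clock: 4.53
tcp_pos: [0.4936, 0.266, 0.4061]
orientation: [0.072, 0.997, 0.001, -0.0]
force: [0.4, 0.3, -5.1]
grip_width: 0.0209
```

```bash
python3 go.py .58 .12 .405 160 .596 -.025 .405 150
python3 - <<'E'
from workcell import camera
import cv2,numpy as np
c=camera("side");cv2.imwrite("pics/s2.png",cv2.resize(c["image"][100:400,120:360],None,fx=2,fy=2))
E
```

```text
t 4.525 p [0.4936 0.266  0.4061] psi 171.74 tilt [-2.0e-04  1.8e-03 -1.0e+00] j [ 0.2   0.26 -0.91  1.65  0.21  1.33  0.69] f [ 0.4  0.3 -5.1] [ 0.   -0.04 -0.05] w 0.0209
shift [-10.64 -13.21   0.08] turn 11.7
shift [ -6.46 -13.08   0.  ] turn 10.0
```

View pics/s2.png

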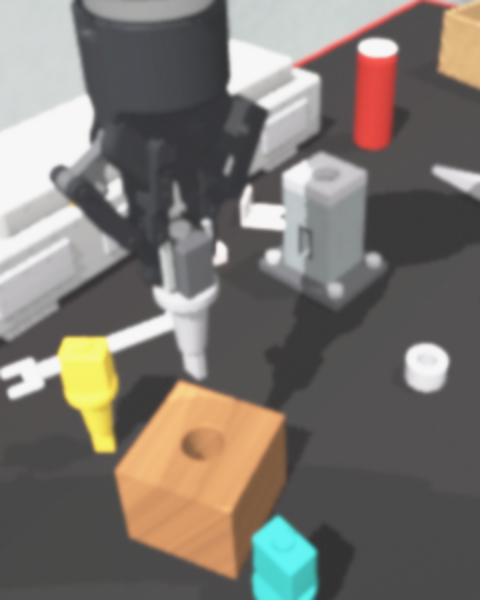

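Emit:
{"fn": "play_rows", "kwargs": {
  "targets": [
    [0, -3, -3.5, 0, 3],
    [0, -6.5, -7.5, 0, 6],
    [0, -9, -11, 0, 9],
    [0, -10.6, -13.2, 0, 11.7],
    [0, -10.6, -13.2, 0, 11.7]
  ],
  "grip_force": 60
}}

```text
clock: 5.2
tcp_pos: [0.58, 0.1173, 0.4021]
orientation: [0.176, 0.984, -0.0, -0.002]
force: [-0.1, 0.5, -3.5]
grip_width: 0.0208
```

```bash
python3 go.py .598 -.0274 .405 150 .598 -.0274 .34 150
```

```text
t 5.2 p [0.58   0.1173 0.4021] psi 159.78 tilt [-0.0051  0.     -1.    ] j [ 0.37  0.31 -0.79  1.58  0.22  1.35  0.77] f [-0.1  0.5 -3.5] [0.03 0.05 0.02] w 0.0208
shift [ -6.69 -12.96  -0.3 ] turn 9.8
shift [0.  0.  6.5] turn -0.0
```

Emit:
{"fn": "play_rows", "kwargs": {
  "targets": [
    [0, -2, -4, -0.3, 3],
    [0, -4, -8, -0.3, 6],
    [0, -6, -11.5, -0.3, 9],
    [0, -6.7, -13, -0.3, 9.8],
    [0, -6.7, -13, -0.3, 9.8]
  ]
}}

```text
clock: 5.82
tcp_pos: [0.5978, -0.0276, 0.4044]
orientation: [0.259, 0.966, -0.0, -0.003]
force: [0.5, 0.6, -4.1]
grip_width: 0.0213
```

```bash
python3 go.py .598 -.0274 .343 150
python3 - <<'E'
from workcell import camera
import cv2,numpy as np
c=camera("side");d=camera("top")
cv2.imwrite("pics/s3.png",np.hstack([cv2.resize(c["image"][80:260,220:340],None,fx=3.2,fy=3.2),cv2.resize(d["image"][110:260,250:370],(384,576))]))
E
```

```text
t 5.825 p [ 0.5978 -0.0276  0.4044] psi 149.98 tilt [-6.1e-03  6.0e-04 -1.0e+00] j [ 0.54  0.31 -0.7   1.56  0.2   1.35  0.87] f [ 0.5  0.6 -4.1] [ 0.05 -0.02  0.02] w 0.0213
shift [-0.05  0.04  6.14] turn -0.0
```

View pics/s3.png

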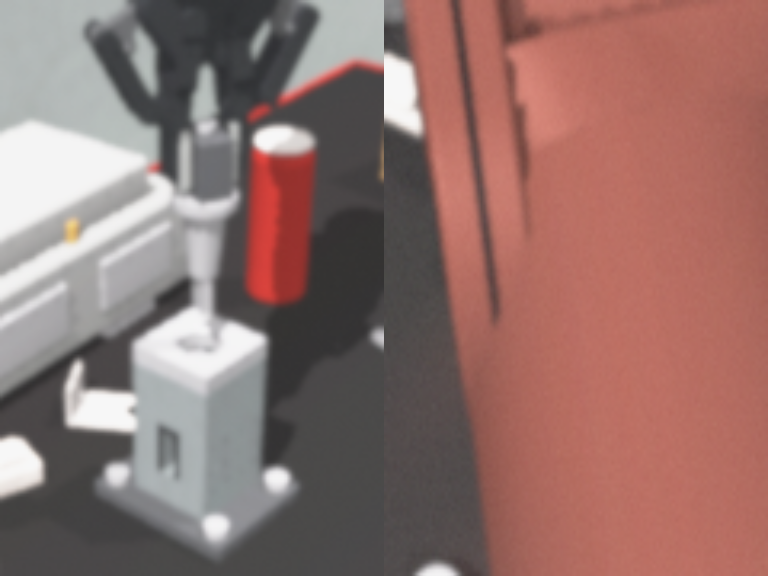

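Run:
```python
from h import *
S=pickle.load(open("c0.pkl","rb"))["side"]
P=np.array([[.5963,-.0257,z] for z in(.125,.1486,.1746,.2196,.2656)])
print(((proj(S,P)-[220,80])*3.2).round(0))
```

```text
[[196. 338.]
 [197. 306.]
 [198. 269.]
 [199. 201.]
 [200. 126.]]
```

Run:
```python
from h import *
from workcell import camera
d=pickle.load(open("c0.pkl","rb"));S,T=d["side"],d["top"]
r=R.from_quat(S["orientation"]).as_matrix();print("S right",r[:,0].round(2),"down",r[:,1].round(2))
print("arbor head top pred in S crop m1 x2.5:",((proj(S,[[.4914,.2677,.126],[.4914,.2677,.088],[.4914,.2677,.08]])-[190,280])*2.5).round(1))
# collar edges in S at pred
c=camera("side");pickle.dump(c,open("c3.pkl","wb"))
im=c["image"]
a=cv2.resize(d["side"]["image"][285:335,200:245],(360,400),interpolation=2)
b=cv2.resize(im[110:200,260:310],(333,600),interpolation=2)
for p in proj(S,[[.5963,-.0257,.125],[.5963,-.0257,.1486],[.5963,-.0257,.2196]]):
    q=(p-[260,110]+.5)*6.667;cv2.drawMarker(b,tuple(q.astype(int)),(0,0,255),0,12,1)
for p in proj(S,[[.4914,.2677,.126],[.4914,.2677,.08]]):
    q=(p-[200,285]+.5)*8;cv2.drawMarker(a,tuple(q.astype(int)),(0,0,255),0,12,1)
M=np.zeros((600,700,3),np.uint8);M[:600,:333]=b;M[:400,340:]=a
cv2.imwrite("pics/s4.png",M)
```

```text
S right [-0.8  -0.59  0.01] down [-0.35  0.46 -0.81]
arbor head top pred in S crop m1 x2.5: [[69.2 43.9]
 [74.4 89. ]
 [75.5 98. ]]
```

View pics/s4.png

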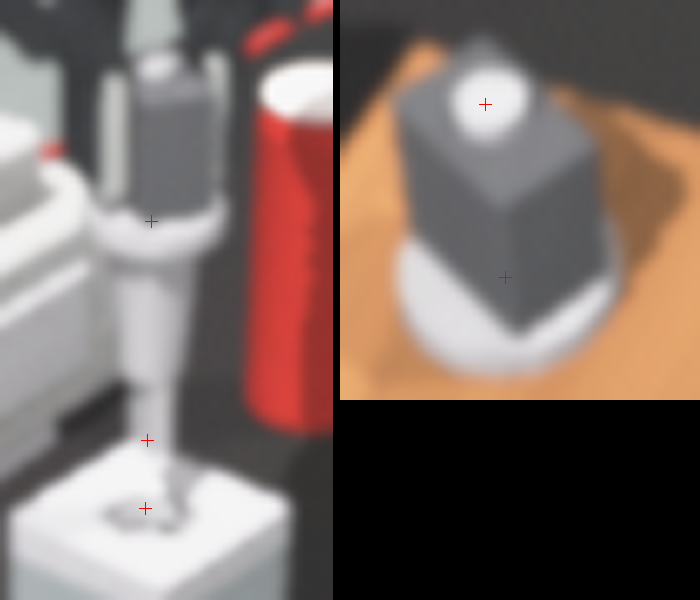

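Emit:
{"fn": "play_rows", "kwargs": {
  "targets": [
    [0, 0, 0, 2, 0],
    [0, 0, 0, 3.5, 0],
    [0, 0, 0, 4.8, 0],
    [0, 0, 0, 5.8, 0],
    [0, 0, 0, 6.0, 0]
  ]
}}

```text
clock: 6.6
tcp_pos: [0.5974, -0.0258, 0.3441]
orientation: [0.257, 0.966, -0.0, -0.003]
force: [1.4, -2.8, -2.4]
grip_width: 0.0217
```

```bash
python3 go.py .598 -.0274 .333 150
```

```text
t 6.6 p [ 0.5974 -0.0258  0.3441] psi 150.16 tilt [-5.7e-03  5.0e-04 -1.0e+00] j [ 0.53  0.35 -0.69  1.64  0.23  1.24  0.84] f [ 1.4 -2.8 -2.4] [-0.95 -0.52  0.01] w 0.0217
shift [-0.13 -0.1   1.11] turn 0.2
```

Emit:
{"fn": "play_rows", "kwargs": {
  "targets": [
    [0, -0.1, -0.15, 0, 0],
    [0, -0.1, -0.2, 0.4, 0],
    [0, -0.1, -0.2, 0.7, 0],
    [0, -0.1, -0.2, 0.9, 0]
  ]
}}

```text
clock: 7.1
tcp_pos: [0.5972, -0.028, 0.3349]
orientation: [0.257, 0.966, -0.0, -0.003]
force: [0.7, 0.2, -2.8]
grip_width: 0.0214
```

```bash
python3 go.py .598 -.0274 .333 150
```

```text
t 7.1 p [ 0.5972 -0.028   0.3349] psi 150.16 tilt [-6.e-03  6.e-04 -1.e+00] j [ 0.53  0.36 -0.68  1.65  0.23  1.22  0.84] f [ 0.7  0.2 -2.8] [-0.12 -0.13  0.01] w 0.0214
shift [-0.05  0.09  0.19] turn 0.2
```

Centred (lateral force gone). Go down gently until contact.

Emit:
{"fn": "play_rows", "kwargs": {
  "targets": [
    [0, 0, 0, 0.1, 0],
    [0, 0, 0, 0.2, 0],
    [0, 0, 0, 0.2, 0]
  ]
}}

```text
clock: 7.48
tcp_pos: [0.5973, -0.0279, 0.3336]
orientation: [0.257, 0.966, -0.0, -0.003]
force: [-2.0, -1.7, 4.1]
grip_width: 0.0212
```

Emit:
{"fn": "play_rows", "kwargs": {
  "targets": [
    [0, 0, 0, 0.1, 0],
    [0, 0, 0, 0.2, 0],
    [0, 0, 0, 0.2, 0]
  ]
}}

```text
clock: 7.85
tcp_pos: [0.5974, -0.0278, 0.3333]
orientation: [0.258, 0.966, -0.001, -0.002]
force: [-4.8, -1.9, 12.7]
grip_width: 0.0212
```

Emit:
{"fn": "play_rows", "kwargs": {
  "targets": [
    [0, 0, 0, 0.04, 4.5],
    [0, 0, 0, 0.04, 9],
    [0, 0, 0, 0.04, 13.5],
    [0, 0, 0, 0.04, 18],
    [0, 0, 0, 0.04, 22]
  ]
}}

```text
clock: 8.48
tcp_pos: [0.5977, -0.0276, 0.3335]
orientation: [0.438, 0.899, -0.001, -0.001]
force: [-0.9, -0.6, 3.3]
grip_width: 0.0216
```

```bash
python3 go.py
```

```text
t 8.475 p [ 0.5977 -0.0276  0.3335] psi 128.03 tilt [-2.9e-03 -2.0e-04 -1.0e+00] j [ 0.48  0.34 -0.62  1.66  0.21  1.21  0.47] f [-0.9 -0.6  3.3] [-0.11  0.13 -0.01] w 0.0216
```

Emit:
{"fn": "play_rows", "kwargs": {
  "targets": [
    [0, 0, 0, 0.07, 4.5],
    [0, 0, 0, 0.07, 9],
    [0, 0, 0, 0.07, 13.5],
    [0, 0, 0, 0.07, 18],
    [0, 0, 0, 0.07, 22]
  ]
}}

```text
clock: 9.1
tcp_pos: [0.5977, -0.0273, 0.3331]
orientation: [0.602, 0.798, -0.001, -0.001]
force: [-2.1, -0.4, 1.4]
grip_width: 0.0211
```

```bash
python3 go.py
```

```text
t 9.1 p [ 0.5977 -0.0273  0.3331] psi 105.9 tilt [-0.0025 -0.     -1.    ] j [ 0.43  0.33 -0.56  1.66  0.19  1.2   0.11] f [-2.1 -0.4  1.4] [-0.11  0.49  0.  ] w 0.0211
```

Emit:
{"fn": "play_rows", "kwargs": {
  "targets": [
    [0, 0, 0, 0.06, 4.5],
    [0, 0, 0, 0.06, 9],
    [0, 0, 0, 0.06, 13.5],
    [0, 0, 0, 0.06, 18],
    [0, 0, 0, 0.06, 22]
  ]
}}

```text
clock: 9.72
tcp_pos: [0.5969, -0.0273, 0.3315]
orientation: [0.744, 0.668, -0.002, -0.002]
force: [-2.9, -0.3, -3.5]
grip_width: 0.0208
```

```bash
python3 go.py
```

```text
t 9.725 p [ 0.5969 -0.0273  0.3315] psi 83.77 tilt [-0.0055 -0.     -1.    ] j [ 0.38  0.32 -0.5   1.67  0.16  1.2  -0.26] f [-2.9 -0.3 -3.5] [-0.2   0.86  0.06] w 0.0208
```

Emit:
{"fn": "play_rows", "kwargs": {
  "targets": [
    [0, 0, -0.15, 0.1, 0],
    [0, 0, -0.15, 0.2, 0],
    [0, 0, -0.15, 0.3, 0]
  ]
}}

```text
clock: 10.1
tcp_pos: [0.5956, -0.0274, 0.3286]
orientation: [0.744, 0.668, -0.002, -0.002]
force: [1.9, -1.9, -2.2]
grip_width: 0.0216
```

```bash
python3 go.py
```

```text
t 10.1 p [ 0.5956 -0.0274  0.3286] psi 83.81 tilt [-4.8e-03 -2.0e-04 -1.0e+00] j [ 0.39  0.32 -0.5   1.67  0.16  1.19 -0.26] f [ 1.9 -1.9 -2.2] [-0.49 -0.45  0.  ] w 0.0216
```

Emit:
{"fn": "play_rows", "kwargs": {
  "targets": [
    [0, -0.06, 0.07, 0.2, 0],
    [0, -0.06, 0.07, 0.4, 0],
    [0, -0.06, 0.07, 0.6, 0],
    [0, -0.06, 0.07, 0.8, 0]
  ]
}}

```text
clock: 10.6
tcp_pos: [0.5961, -0.0282, 0.3204]
orientation: [0.744, 0.668, -0.002, -0.002]
force: [-1.8, -2.9, -1.7]
grip_width: 0.0212
```

```bash
python3 go.py
```

```text
t 10.6 p [ 0.5961 -0.0282  0.3204] psi 83.8 tilt [-5.2e-03 -5.0e-04 -1.0e+00] j [ 0.38  0.33 -0.5   1.68  0.17  1.18 -0.27] f [-1.8 -2.9 -1.7] [-0.57  0.28 -0.03] w 0.0212
```

Emit:
{"fn": "play_rows", "kwargs": {
  "targets": [
    [0, -0.1, -0.04, 0.05, 0],
    [0, -0.1, -0.04, 0.2, 0],
    [0, -0.1, -0.04, 0.35, 0],
    [0, -0.1, -0.04, 0.35, 0]
  ]
}}

```text
clock: 11.1
tcp_pos: [0.5957, -0.0291, 0.3168]
orientation: [0.744, 0.668, -0.002, -0.001]
force: [1.4, -0.3, -5.3]
grip_width: 0.0212
```

```bash
python3 go.py
```

```text
t 11.1 p [ 0.5957 -0.0291  0.3168] psi 83.81 tilt [-4.8e-03 -3.0e-04 -1.0e+00] j [ 0.39  0.33 -0.5   1.69  0.17  1.17 -0.27] f [ 1.4 -0.3 -5.3] [-0.01 -0.57 -0.05] w 0.0212
```

Emit:
{"fn": "play_rows", "kwargs": {
  "targets": [
    [0, 0, 0.03, 0.05, 2],
    [0, 0, 0.03, 0.1, -2],
    [0, 0, 0.03, 0.15, 2],
    [0, 0, 0.03, 0.2, -2],
    [0, 0, 0.03, 0.25, 0]
  ]
}}

```text
clock: 11.72
tcp_pos: [0.596, -0.029, 0.3148]
orientation: [0.745, 0.667, -0.002, -0.001]
force: [-1.8, -0.1, 2.5]
grip_width: 0.0213
```

```bash
python3 go.py
```

```text
t 11.725 p [ 0.596  -0.029   0.3148] psi 83.64 tilt [-4.8e-03 -4.0e-04 -1.0e+00] j [ 0.38  0.33 -0.5   1.69  0.17  1.17 -0.27] f [-1.8 -0.1  2.5] [-0.04  0.5   0.06] w 0.0213
```

Emit:
{"fn": "play_rows", "kwargs": {
  "targets": [
    [0, 0, -0.02, 0.08, 2],
    [0, 0, -0.02, 0.11, -2],
    [0, 0, -0.02, 0.15, 2],
    [0, 0, -0.02, 0.19, -2],
    [0, 0, -0.02, 0.22, 0]
  ]
}}

```text
clock: 12.35
tcp_pos: [0.5959, -0.029, 0.313]
orientation: [0.747, 0.665, -0.002, -0.001]
force: [-1.3, -0.5, 1.7]
grip_width: 0.0213
```

```bash
python3 go.py
```

```text
t 12.35 p [ 0.5959 -0.029   0.313 ] psi 83.4 tilt [-4.e-03 -4.e-04 -1.e+00] j [ 0.38  0.34 -0.5   1.69  0.17  1.16 -0.27] f [-1.3 -0.5  1.7] [-0.04  0.2   0.04] w 0.0213
```

Emit:
{"fn": "play_rows", "kwargs": {
  "targets": [
    [0, 0, -0.01, 0.1, 2],
    [0, 0, -0.01, 0.14, -2],
    [0, 0, -0.01, 0.18, 2],
    [0, 0, -0.01, 0.22, -2],
    [0, 0, -0.01, 0.26, 0]
  ]
}}

```text
clock: 12.98
tcp_pos: [0.5959, -0.029, 0.3107]
orientation: [0.748, 0.663, -0.001, -0.001]
force: [-1.1, -0.7, 4.5]
grip_width: 0.0211
```

Emit:
{"fn": "play_rows", "kwargs": {
  "targets": [
    [0, 0, -0.01, 0.07, 2],
    [0, 0, -0.01, 0.1, -2],
    [0, 0, -0.01, 0.13, 2],
    [0, 0, -0.01, 0.15, -2],
    [0, 0, -0.01, 0.15, 0]
  ]
}}

```text
clock: 13.6
tcp_pos: [0.5959, -0.029, 0.3099]
orientation: [0.75, 0.661, -0.001, -0.001]
force: [-2.9, -0.3, 8.4]
grip_width: 0.0218
```

```bash
python3 go.py
```

```text
t 13.6 p [ 0.5959 -0.029   0.3099] psi 82.77 tilt [-2.8e-03 -4.0e-04 -1.0e+00] j [ 0.38  0.34 -0.5   1.69  0.17  1.16 -0.29] f [-2.9 -0.3  8.4] [0.08 0.74 0.2 ] w 0.0218
```

Emit:
{"fn": "play_rows", "kwargs": {
  "targets": [
    [0, 0, 0, 0.07, 2],
    [0, 0, 0, 0.1, -2],
    [0, 0, 0, 0.13, 1],
    [0, 0, 0, 0.13, -1],
    [0, 0, 0, 0.13, 0]
  ]
}}

```text
clock: 14.22
tcp_pos: [0.596, -0.029, 0.3098]
orientation: [0.752, 0.659, -0.001, -0.0]
force: [-4.6, -1.0, 11.8]
grip_width: 0.0213
```

```bash
python3 go.py
```

```text
t 14.225 p [ 0.596  -0.029   0.3098] psi 82.44 tilt [-1.9e-03 -8.0e-04 -1.0e+00] j [ 0.38  0.34 -0.49  1.69  0.17  1.16 -0.29] f [-4.6 -1.  11.8] [-0.04  1.13  0.17] w 0.0213
```

Emit:
{"fn": "play_rows", "kwargs": {
  "targets": [
    [0, 0, 0, 0, 0],
    [0.7, 0, 0, 0, 0],
    [1, 0, 0, 0, 0],
    [1, 0, 0, 0, 0],
    [1, 0, 0, 0, 0]
  ]
}}

```text
clock: 14.85
tcp_pos: [0.5961, -0.0289, 0.3098]
orientation: [0.752, 0.659, -0.001, -0.0]
force: [-0.0, -0.1, 0.5]
grip_width: 0.0856
```

Emit:
{"fn": "play_rows", "kwargs": {
  "targets": [
    [1, 0, 0, -2, 0],
    [1, 0, 0, -5, 0],
    [1, 0, 0, -9, 0],
    [1, 0, 0, -9, 0]
  ]
}}

```text
clock: 15.35
tcp_pos: [0.597, -0.0284, 0.4048]
orientation: [0.752, 0.659, 0.002, 0.002]
force: [0.3, 0.3, -1.1]
grip_width: 0.0855
```

```bash
python3 go.py .5 -.18 .40 75 .449 -.240 .32 75
python3 - <<'E'
from h import *
from workcell import camera
c=camera("side");pickle.dump(c,open("c5.pkl","wb"))
b=cv2.resize(c["image"][140:260,235:325],(450,600),interpolation=2)
cv2.imwrite("pics/s5.png",b)
E
```

```text
t 15.35 p [ 0.597  -0.0284  0.4048] psi 82.43 tilt [ 0.0052 -0.0012 -1.    ] j [ 0.39  0.27 -0.5   1.58  0.13  1.33 -0.26] f [ 0.3  0.3 -1.1] [ 0.01  0.03 -0.07] w 0.0855
shift [-16.3   -7.62   0.45] turn 7.4
shift [-7.12 -3.37  8.  ] turn -0.0
```

View pics/s5.png

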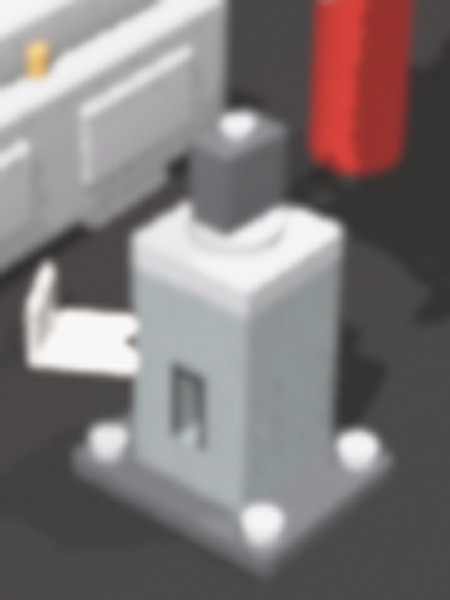

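```bash
python3 go.py .52 -.15 .40 34 .454 -.242 .30 -15 .454 -.242 .182 -15
```

```text
t 15.4 p [ 0.5966 -0.0287  0.4026] psi 82.42 tilt [ 0.0022 -0.0011 -1.    ] j [ 0.39  0.27 -0.5   1.58  0.13  1.32 -0.26] f [ 0.6  0.4 -1.2] [-0.01  0.04 -0.01] w 0.0854
shift [-13.04  -5.99   0.26] turn 48.4
shift [-10.62   3.94  10.  ] turn 49.0
shift [ 0.   0.  11.8] turn -0.0
```

Emit:
{"fn": "play_rows", "kwargs": {
  "targets": [
    [1, -2.6, -1.2, 0, 9.7],
    [1, -5.2, -2.4, 0, 19.4],
    [1, -7.8, -3.6, 0, 29],
    [1, -10.4, -4.8, 0, 38.7],
    [1, -13, -6, 0.3, 48.4]
  ]
}}

```text
clock: 16.02
tcp_pos: [0.5193, -0.1503, 0.3995]
orientation: [0.957, 0.29, 0.001, 0.001]
force: [0.9, -0.0, -0.2]
grip_width: 0.085
```

Emit:
{"fn": "play_rows", "kwargs": {
  "targets": [
    [1, -2.1, 0.8, 2, 9.8],
    [1, -4.2, 1.6, 4, 19.6],
    [1, -6.4, 2.4, 6, 29.4],
    [1, -8.5, 3.2, 8, 39.2],
    [1, -10.6, 3.9, 10, 49]
  ]
}}

```text
clock: 16.65
tcp_pos: [0.4521, -0.2422, 0.2986]
orientation: [0.991, -0.136, 0.001, 0.0]
force: [0.2, -0.4, 0.4]
grip_width: 0.0854
```

```bash
python3 go.py .454 -.242 .21 -15 .454 -.242 .182 -15
```

```text
t 16.65 p [ 0.4521 -0.2422  0.2986] psi -15.63 tilt [ 1.2e-03 -6.0e-04 -1.0e+00] j [ 0.59  0.15 -0.2   1.92  0.03  1.07 -1.47] f [ 0.2 -0.4  0.4] [ 0.02 -0.01 -0.02] w 0.0854
shift [ 0.16 -0.07  8.86] turn -0.6
shift [0.  0.  2.8] turn -0.0
```

Emit:
{"fn": "play_rows", "kwargs": {
  "targets": [
    [1, 0.2, 0, 4, -0.6],
    [1, 0.2, 0, 8, -0.6],
    [1, 0.2, 0, 10.5, -0.6],
    [1, 0.2, 0, 11.6, -0.6],
    [1, 0.2, 0, 11.6, -0.6]
  ],
  "grip_force": 100
}}

```text
clock: 17.27
tcp_pos: [0.454, -0.2427, 0.1823]
orientation: [0.991, -0.131, 0.0, 0.0]
force: [0.3, 0.4, 0.0]
grip_width: 0.0852
```

Emit:
{"fn": "play_rows", "kwargs": {
  "targets": [
    [0, 0, 0, 0, 0],
    [0, 0, 0, 0, 0],
    [0, 0, 0, 0, 0],
    [0, 0, 0, 0, 0],
    [0, 0, 0, 0, 0]
  ],
  "grip_force": 100
}}

```text
clock: 17.9
tcp_pos: [0.4544, -0.243, 0.1831]
orientation: [0.991, -0.131, 0.001, 0.0]
force: [-1.5, -0.1, 7.7]
grip_width: 0.0247
```

```bash
python3 go.py .454 -.242 .26 -15
```

```text
t 17.9 p [ 0.4544 -0.243   0.1831] psi -15.04 tilt [ 1.2e-03 -8.0e-04 -1.0e+00] j [ 0.58  0.31 -0.19  2.01  0.08  0.83 -1.49] f [-1.5 -0.1  7.7] [ 0.01  0.32 -0.01] w 0.0247
shift [-0.05 -0.08 -7.69] turn -0.0
```

Emit:
{"fn": "play_rows", "kwargs": {
  "targets": [
    [0, 0, 0, -2, 0],
    [0, 0, 0, -5, 0],
    [0, 0, 0, -6.5, 0],
    [0, 0, 0, -7, -9],
    [0, 0, 0, -7, -18]
  ]
}}

```text
clock: 18.52
tcp_pos: [0.4542, -0.2428, 0.2533]
orientation: [1.0, 0.028, 0.001, 0.001]
force: [-0.6, -0.3, -2.4]
grip_width: 0.0239
```

Emit:
{"fn": "play_rows", "kwargs": {
  "targets": [
    [0, 0, 0, 0, -9],
    [0, 0, 0, 0, -18],
    [0, 0, 0, 0, -27],
    [0, 0, 0, 0, -36],
    [0, 0, 0, 0, -36]
  ]
}}

```text
clock: 19.15
tcp_pos: [0.4539, -0.2428, 0.2528]
orientation: [0.942, 0.335, 0.0, 0.0]
force: [-0.5, -0.1, -2.8]
grip_width: 0.0246
```

```bash
python3 go.py .584 -.235 .250 86.6
python3 - <<'E'
from h import *
from workcell import camera
c=camera("side");pickle.dump(c,open("c6.pkl","wb"));t=camera("top");pickle.dump(t,open("t6.pkl","wb"))
b=cv2.resize(c["image"][120:300,240:440],(666,600),interpolation=2)
cv2.imwrite("pics/s6.png",b)
E
```

```text
t 19.15 p [ 0.4539 -0.2428  0.2528] psi 39.2 tilt [ 6.e-04 -6.e-04 -1.e+00] j [ 0.68  0.22 -0.31  1.95  0.08  0.98 -0.55] f [-0.5 -0.1 -2.8] [-0.11  0.08 -0.02] w 0.0246
shift [10.58  7.62  0.28] turn -47.4
```

View pics/s6.png

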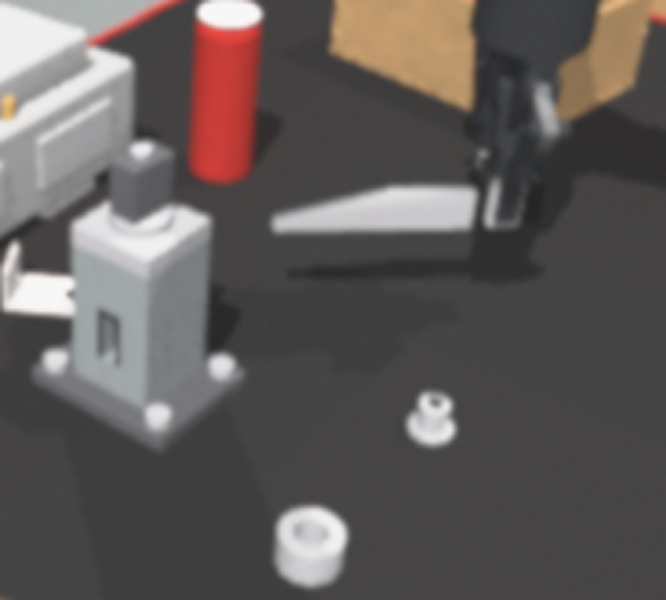

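Run:
```python
from h import *
S=pickle.load(open("c6.pkl","rb"))
a=np.radians(39.2);u=np.array([np.cos(a),np.sin(a),0]);p=np.array([.4539,-.2428,.0697])
print((proj(S,[p+u*.152,p+u*.152+[0,0,.008],p+u*.017,p+u*.072+[0,0,.028]])-[240,120])*3.333)
```

```text
[[270.36464539 225.74716478]
 [271.25042742 215.73622877]
 [465.58063865 222.78897608]
 [391.66414839 188.59699786]]
```

Emit:
{"fn": "play_rows", "kwargs": {
  "targets": [
    [0, 2.1, 1.5, 0, -9.5],
    [0, 4.2, 3, 0, -19],
    [0, 6.4, 4.6, 0, -28.5],
    [0, 8.5, 6.1, 0.1, -38],
    [0, 10.6, 7.6, 0.3, -47.4]
  ]
}}

```text
clock: 19.88
tcp_pos: [0.585, -0.2351, 0.2498]
orientation: [0.728, 0.686, -0.0, 0.001]
force: [0.5, -1.1, -1.8]
grip_width: 0.0247
```

```bash
python3 go.py .5838 -.232 .2212 86.6
```

```text
t 19.875 p [ 0.585  -0.2351  0.2498] psi 86.56 tilt [ 8.e-04 -9.e-04 -1.e+00] j [ 0.65  0.45 -0.43  1.67  0.21  1.07  0.09] f [ 0.5 -1.1 -1.8] [-0.11 -0.    0.07] w 0.0247
shift [ 0.31 -0.15  2.86] turn -0.0
```

Emit:
{"fn": "play_rows", "kwargs": {
  "targets": [
    [0, 0, -0.15, 1, 0],
    [0, 0, -0.15, 2, 0],
    [0, 0, -0.15, 2.86, 0],
    [0, 0, -0.15, 2.86, 0]
  ]
}}

```text
clock: 20.38
tcp_pos: [0.5828, -0.2352, 0.2203]
orientation: [0.728, 0.685, -0.001, -0.0]
force: [-0.7, 0.2, -3.0]
grip_width: 0.0243
```

```bash
python3 go.py
python3 - <<'E'
from h import *
from workcell import camera
T=pickle.load(open("c0.pkl","rb"))["top"];g=T["image"].max(2).astype(float)
def cross(a,th):
    i=np.where((a[:-1]>=th)&(a[1:]<th))[0]
    return None if len(i)==0 else i[0]+(a[i[0]]-th)/(a[i[0]]-a[i[0]+1])
th=190
E=dict(bottom=[(c,192+cross(g[192:215,c],th)) for c in range(289,312,2)],right=[(308+cross(g[r,308:330],th),r) for r in range(178,198,2)],left=[(292-cross(g[r,292:270:-1],th),r) for r in range(178,198,2)])
for k,v in E.items():
    P=np.array([onz(T,*p,.125)[:2] for p in v]);vx,vy,x0,y0=cv2.fitLine(P.astype(np.float32),cv2.DIST_HUBER,0,.01,.01).ravel();print(k,np.degrees(np.arctan2(vy,vx))%180,x0,y0)
c=camera("top");pickle.dump(c,open("t7.pkl","wb"));s=camera("side");pickle.dump(s,open("s7.pkl","wb"))
def enh(c):return np.clip(c.astype(float)*1.5,0,255).astype(np.uint8)
cv2.imwrite("pics/s7.png",np.hstack([enh(cv2.resize(c["image"][150:290,270:410],(400,400),interpolation=2)),enh(cv2.resize(s["image"][140:260,240:360],(400,400),interpolation=2))]))
E
```

```text
t 20.375 p [ 0.5828 -0.2352  0.2203] psi 86.48 tilt [-9.e-04 -6.e-04 -1.e+00] j [ 0.65  0.48 -0.42  1.69  0.23  1.02  0.08] f [-0.7  0.2 -3. ] [-0.13  0.05  0.02] w 0.0243
bottom 86.23494 0.566036 -0.025757544
right 177.00952 0.59266174 -0.056217875
left 176.66306 0.59128577 0.0046452754
```

View pics/s7.png

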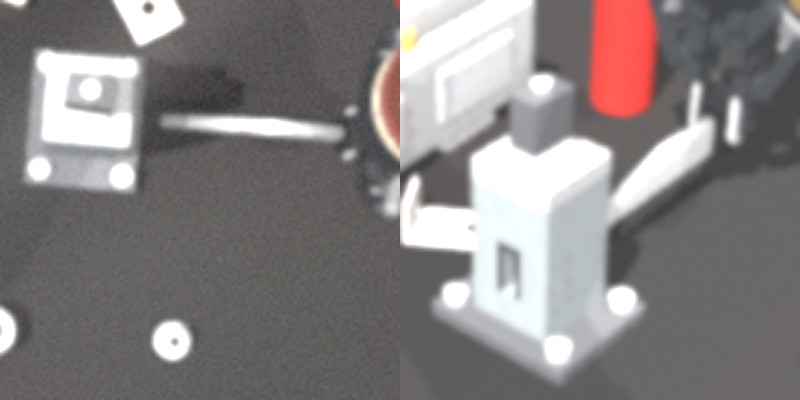

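```bash
python3 - <<'E'
from h import *
T=pickle.load(open("t7.pkl","rb"));g=T["image"].max(2).astype(float)
for u in range(326,390,6):
    w=np.clip(g[180:206,u]-70,0,None);v=180+(w*np.arange(26)).sum()/w.sum()
    z=.041 if u<332 else .055; print(u,round(v,2),w.max(),onz(T,u,v,z)[:2].round(4),"line x",round(.5963+(onz(T,u,v,z)[1]+.0257)*.0594,4))
print(g[192,318:334])
E
python3 go.py .5843 -.2151 .2212 86.6
```

```text
326 192.29 11.0 [ 0.5926 -0.0848] line x 0.5928
332 192.11 42.0 [ 0.5916 -0.0966] line x 0.5921
338 192.41 81.0 [ 0.5913 -0.1097] line x 0.5913
344 192.82 105.0 [ 0.5907 -0.1228] line x 0.5905
350 193.18 135.0 [ 0.5902 -0.1358] line x 0.5898
356 193.38 147.0 [ 0.59   -0.1489] line x 0.589
362 193.9 162.0 [ 0.5892 -0.1619] line x 0.5882
368 194.23 159.0 [ 0.5888 -0.1749] line x 0.5874
374 194.88 114.0 [ 0.5876 -0.188 ] line x 0.5867
380 195.48 87.0 [ 0.5866 -0.201 ] line x 0.5859
386 196.2 61.0 [ 0.5854 -0.2139] line x 0.5851
[ 85.  75.  58.  51.  52.  49.  56.  62.  79.  95. 104. 108. 106. 112.
 112. 113.]
t 20.475 p [ 0.5834 -0.2352  0.2214] psi 86.51 tilt [ 8.0e-04 -1.1e-03 -1.0e+00] j [ 0.65  0.48 -0.42  1.69  0.23  1.02  0.08] f [ 1.1  0.3 -2.5] [-0.11  0.03 -0.02] w 0.0251
shift [ 2.01 -0.03  0.02] turn -0.1
```

Emit:
{"fn": "play_rows", "kwargs": {
  "targets": [
    [0, 0.8, 0, 0, 0],
    [0, 1.6, 0, 0, 0],
    [0, 2.4, 0, 0, 0],
    [0, 3.2, 0, 0, 0],
    [0, 4, 0, 0, 0]
  ]
}}

```text
clock: 21.1
tcp_pos: [0.5859, -0.1945, 0.2214]
orientation: [0.728, 0.685, -0.0, 0.001]
force: [-0.3, -0.5, -2.0]
grip_width: 0.0247
```

```bash
python3 go.py .5885 -.1541 .2212 86.6
```

```text
t 21.1 p [ 0.5859 -0.1945  0.2214] psi 86.53 tilt [ 9.0e-04 -1.1e-03 -1.0e+00] j [ 0.6   0.46 -0.44  1.72  0.23  1.01  0.02] f [-0.3 -0.5 -2. ] [-0.17  0.    0.07] w 0.0247
shift [4.05 0.02 0.01] turn -0.1
```

Emit:
{"fn": "play_rows", "kwargs": {
  "targets": [
    [0, 0.8, 0, 0, 0],
    [0, 1.6, 0, 0, 0],
    [0, 2.4, 0, 0, 0],
    [0, 3.0, 0, 0.1, 0],
    [0, 3.0, 0, 0.2, 0]
  ]
}}

```text
clock: 21.72
tcp_pos: [0.5878, -0.1639, 0.2193]
orientation: [0.728, 0.686, 0.0, 0.001]
force: [0.5, 0.5, -2.0]
grip_width: 0.0244
```

```bash
python3 go.py .5885 -.1541 .2190 86.6
```

```text
t 21.725 p [ 0.5878 -0.1639  0.2193] psi 86.58 tilt [ 1.e-03 -8.e-04 -1.e+00] j [ 0.56  0.45 -0.45  1.74  0.23  1.   -0.03] f [ 0.5  0.5 -2. ] [ 0.19  0.04 -0.06] w 0.0244
shift [0.98 0.01 0.03] turn -0.0
```

Emit:
{"fn": "play_rows", "kwargs": {
  "targets": [
    [0, 0.5, 0, 0, 0],
    [0, 1.0, 0, 0, 0],
    [0, 1.5, 0, 0, 0],
    [0, 2.0, 0, 0, 0],
    [0, 2.0, 0, 0, 0]
  ]
}}

```text
clock: 22.35
tcp_pos: [0.5891, -0.1432, 0.2193]
orientation: [0.728, 0.686, 0.0, 0.001]
force: [0.6, -0.8, -1.8]
grip_width: 0.0249
```

```bash
python3 go.py
```

```text
t 22.35 p [ 0.5891 -0.1432  0.2193] psi 86.63 tilt [ 1.2e-03 -4.0e-04 -1.0e+00] j [ 0.53  0.45 -0.46  1.75  0.23  1.   -0.07] f [ 0.6 -0.8 -1.8] [ 0.1  -0.02 -0.01] w 0.0249
```

Emit:
{"fn": "play_rows", "kwargs": {
  "targets": [
    [0, 0.2, 0, 0, 0],
    [0, 0.4, 0, 0, 0],
    [0, 0.6, 0, 0, 0],
    [0, 0.8, 0, 0, 0]
  ]
}}

```text
clock: 22.85
tcp_pos: [0.5894, -0.1369, 0.2194]
orientation: [0.728, 0.685, -0.0, 0.001]
force: [-0.1, -6.0, -1.5]
grip_width: 0.0244
```

```bash
python3 go.py
```

```text
t 22.85 p [ 0.5894 -0.1369  0.2194] psi 86.52 tilt [ 0.001  -0.0025 -1.    ] j [ 0.52  0.45 -0.46  1.75  0.23  0.99 -0.08] f [-0.1 -6.  -1.5] [-1.35  0.12  0.09] w 0.0244
```

Emit:
{"fn": "play_rows", "kwargs": {
  "targets": [
    [0, 0.3, 0, 0, 0],
    [0, 0.5, 0, 0, 0],
    [0, 0.7, 0, 0, 0],
    [0, 0.9, 0, 0, 0],
    [0, 1.1, 0, 0, 0]
  ]
}}

```text
clock: 23.48
tcp_pos: [0.5897, -0.1288, 0.2195]
orientation: [0.729, 0.684, -0.002, 0.002]
force: [-2.1, -10.2, 0.4]
grip_width: 0.0248
```

```bash
python3 go.py
```

```text
t 23.475 p [ 0.5897 -0.1288  0.2195] psi 86.37 tilt [ 6.0e-04 -5.9e-03 -1.0e+00] j [ 0.51  0.44 -0.46  1.76  0.24  0.99 -0.1 ] f [ -2.1 -10.2   0.4] [-1.85  0.27  0.16] w 0.0248
```

Emit:
{"fn": "play_rows", "kwargs": {
  "targets": [
    [0, 0.4, 0, 0, 0],
    [0, 0.6, 0, 0, 0],
    [0, 0.8, 0, 0, 0],
    [0, 1.0, 0, 0, 0],
    [0, 1.2, 0, 0, 0]
  ]
}}

```text
clock: 24.1
tcp_pos: [0.5901, -0.1196, 0.2197]
orientation: [0.73, 0.683, -0.003, 0.003]
force: [-1.9, -9.7, 2.1]
grip_width: 0.0248
```

```bash
python3 go.py
```

```text
t 24.1 p [ 0.5901 -0.1196  0.2197] psi 86.21 tilt [ 1.0e-04 -9.2e-03 -1.0e+00] j [ 0.5   0.44 -0.46  1.76  0.24  0.99 -0.12] f [-1.9 -9.7  2.1] [-1.65  0.4   0.19] w 0.0248
```

Emit:
{"fn": "play_rows", "kwargs": {
  "targets": [
    [0, 0.4, 0, 0, 0],
    [0, 0.6, 0, 0, 0],
    [0, 0.8, 0, 0, 0],
    [0, 1.0, 0, 0, 0]
  ]
}}

```text
clock: 24.6
tcp_pos: [0.5904, -0.1124, 0.2199]
orientation: [0.731, 0.682, -0.004, 0.004]
force: [-3.0, -10.6, 2.3]
grip_width: 0.0245
```

```bash
python3 go.py
cat > lift.py <<'E'
from h import *
from workcell import camera
a=pickle.load(open("s7.pkl","rb"));c=camera("side")
up=lambda i:cv2.resize(i,None,fx=8,fy=8,interpolation=cv2.INTER_CUBIC)
A=up(a["image"][160:184,274:292]);B=up(c["image"][146:194,264:302])
_,v,_,p=cv2.minMaxLoc(cv2.matchTemplate(B,A,cv2.TM_CCOEFF_NORMED))
dv=np.array([p[0]/8-10,p[1]/8-14]);P=proj(a,[[.596,-.027,.17],[.596,-.027,.18]])
print("px shift",dv,"score",v,"lift mm",dv[1]/(P[1]-P[0])[1]*10)
E
python3 lift.py
```

```text
t 24.6 p [ 0.5904 -0.1124  0.2199] psi 86.06 tilt [-4.000e-04 -1.270e-02 -9.999e-01] j [ 0.49  0.44 -0.46  1.76  0.24  0.99 -0.14] f [ -3.  -10.6   2.3] [-1.66  0.51  0.24] w 0.0245
px shift [ 1.625 -3.25 ] score 0.9313837885856628 lift mm 7.134825600089314
```

Emit:
{"fn": "play_rows", "kwargs": {
  "targets": [
    [0, 0.3, 0, 0, 0],
    [0, 0.45, 0, 0, 0],
    [0, 0.6, 0, 0, 0]
  ]
}}

```text
clock: 25.02
tcp_pos: [0.5905, -0.1089, 0.2201]
orientation: [0.732, 0.681, -0.006, 0.005]
force: [-3.0, -11.0, 2.5]
grip_width: 0.0242
```

Emit:
{"fn": "play_rows", "kwargs": {
  "targets": [
    [0, 0, 0, 0, 0],
    [0, 0, 0, 0, 0]
  ]
}}

```text
clock: 25.28
tcp_pos: [0.5904, -0.109, 0.2203]
orientation: [0.732, 0.681, -0.006, 0.005]
force: [-1.1, -2.7, 0.8]
grip_width: 0.0242
```

```bash
python3 go.py;python3 lift.py
```

```text
t 25.275 p [ 0.5904 -0.109   0.2203] psi 85.92 tilt [-0.0011 -0.0159 -0.9999] j [ 0.48  0.44 -0.46  1.76  0.25  1.   -0.15] f [-1.1 -2.7  0.8] [-0.03  0.33  0.08] w 0.0242
px shift [ 1.625 -3.75 ] score 0.9291768074035645 lift mm 8.232491077026133
```

Emit:
{"fn": "play_rows", "kwargs": {
  "targets": [
    [0.3, 0, 0, 0, 0],
    [0.6, 0, 0, 0, 0],
    [1, 0, 0, 0, 0],
    [1, 0, 0, 0, 0],
    [1, 0, 0, 0, 0]
  ]
}}

```text
clock: 25.95
tcp_pos: [0.5905, -0.1089, 0.2203]
orientation: [0.732, 0.682, -0.006, 0.005]
force: [0.4, -0.4, 0.2]
grip_width: 0.0851
```

```bash
python3 go.py;python3 lift.py
```

```text
t 25.95 p [ 0.5905 -0.1089  0.2203] psi 85.93 tilt [-0.001  -0.0159 -0.9999] j [ 0.48  0.44 -0.46  1.76  0.25  1.   -0.15] f [ 0.4 -0.4  0.2] [ 0.05 -0.04  0.05] w 0.0851
px shift [ 1.25  -3.625] score 0.9569520354270935 lift mm 7.958074707791928
```

Lift held after release. Retreat upward and away.

Emit:
{"fn": "play_rows", "kwargs": {
  "targets": [
    [1, -0.3, 0, -2, 0],
    [1, -0.6, 0, -5, 0],
    [1, -1, 0, -9, 0],
    [1, -1.5, 0, -13, 0],
    [1, -3, 0, -17, 0]
  ]
}}

```text
clock: 26.62
tcp_pos: [0.5884, -0.1354, 0.3939]
orientation: [0.731, 0.682, -0.005, 0.006]
force: [1.5, -0.4, -0.0]
grip_width: 0.0854
```

Emit:
{"fn": "play_rows", "kwargs": {
  "targets": [
    [1, -5, 0, 0, 0],
    [1, -10, 0, 0, 0],
    [1, -15, 0, 0, 0],
    [1, -16, 0, 0, 0],
    [1, -16, 0, 0, 0]
  ]
}}

```text
clock: 27.25
tcp_pos: [0.5771, -0.2954, 0.3973]
orientation: [0.732, 0.682, -0.005, 0.006]
force: [0.5, 1.0, 0.9]
grip_width: 0.0853
```

```bash
python3 go.py;python3 lift.py
python3 - <<'E'
from h import *
from workcell import camera
c=camera("side");t=camera("top")
cv2.imwrite("pics/s8.png",np.hstack([cv2.resize(c["image"][140:260,240:360],(400,400),interpolation=2),np.clip(1.5*cv2.resize(t["image"][150:260,260:370],(400,400),interpolation=2).astype(float),0,255).astype(np.uint8)]))
E
```

```text
t 27.25 p [ 0.5771 -0.2954  0.3973] psi 85.95 tilt [ 0.0015 -0.0158 -0.9999] j [ 0.71  0.36 -0.4   1.47  0.16  1.34  0.22] f [0.5 1.  0.9] [0.06 0.03 0.01] w 0.0853
px shift [ 1.25 -3.5 ] score 0.9717327356338501 lift mm 7.683658338557723
```

View pics/s8.png

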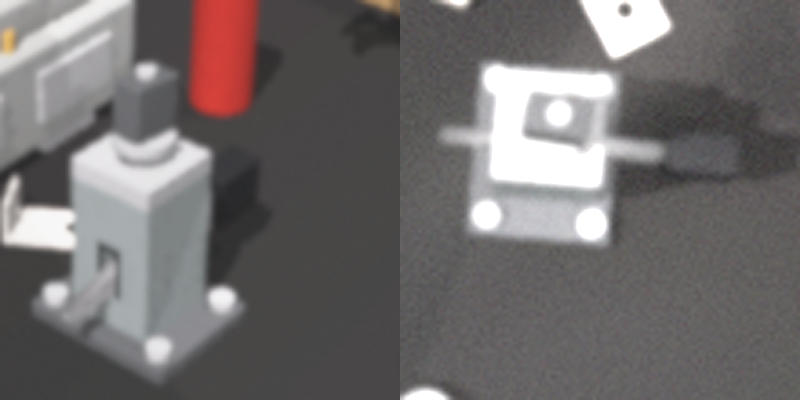

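Emit:
{"fn": "play_rows", "kwargs": {
  "targets": [
    [1, 0, 0, 0, 0],
    [1, 0, 0, 0, 0],
    [1, 0, 0, 0, 0],
    [1, 0, 0, 0, 0]
  ]
}}

```text
clock: 27.9
tcp_pos: [0.5778, -0.293, 0.397]
orientation: [0.73, 0.683, -0.005, 0.006]
force: [0.1, 0.0, 0.4]
grip_width: 0.0853
```

```bash
python3 lift.py; python3 -c "
from workcell import sign_off;print(sign_off())"
```

```text
px shift [ 1.25 -3.5 ] score 0.9716567397117615 lift mm 7.683658338557723
the job is handed in; nothing more can be done
None
```

The arbor went home in the block and was let go. The drift key then raised it about 7 to 8 mm, and the job is handed in at 27.9 s. There was no verdict, so I can't confirm it was judged a pass.

- **Seating:** I turned the tang under about 5 N until it dropped into the pocket, then twisted it in, pushing at most about 16 N. It stopped 24 mm below where the tang first met the disc, and the picture after release showed it home and upright.
- **Driving:** The key went in from the −y side and met the tang with its tip about 40 mm past the axis. It took about 11 N, ending with the tip about 67 mm past by the arm's position.
- **Last checks:** The final picture shows the key through the slot and the arbor standing on it, with the hand clear. The measured lift read 7.7 mm twice, 0.6 s apart, so it is holding.
- **Disagreements:** The side camera gave 7.7 to 8.2 mm of lift, while the key's travel implied about 7 mm; both are inside the 5 to 14 mm allowed. The camera also saw the head shift about 1.3 px sideways, a small lean I did not measure further.
- **Bystanders:** I planned paths clear of them and saw none move, but I did not measure their positions again.

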